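# Seat a press-on vial cap in the screw press and back the spindle off

## Task

Push the press's shuttle fully home so that the vial stands under the spindle, then turn the black spindle knob clockwise until you feel the brass cap bottom firmly on the vial's neck, without cracking the glass by overtightening. Then turn the knob back until the rubber pad stands a few millimetres clear of the cap, and let go. Leave the shuttle in, and do not disturb the tray, the dropper bottles or the beaker.

Things in the scene. Friction and masses are not known exactly. Their poses are not given: they have to be found in the camera images.
- press: Fixed grey two-column hand screw press. Origin on the table under the spindle axis; x points from the operator's side to the back (the way the shuttle goes in), z up. Base plate 150 x 130 mm (x -90 to +60 mm), 16 mm columns at y = -50 and +50 mm, crosshead 40 x 132 mm with its top 154 mm above the table; brass nut and column caps on it reach 160 mm. Above it only the knob.
- knob_grip (a point): Centre of the spindle knob: round, ribbed, black, 40 mm across, 27 mm high, vertical axis, white index mark on top; grip it across the diameter from above at any yaw. The point is on the axis, 14 mm above the knob's underside, and moves with the spindle; 202 mm above the table when fully raised. Clockwise from above lowers knob and pad together, 20 mm a turn (3.18 mm per rad).
- shuttle_handle (a point): Grip of the shuttle's upright black handle: a round post 18 mm in diameter from 36 to 64 mm above the table on a thinner foot; the point lies on its axis 49 mm above the table, and 95 mm in front (press -x) of the vial's axis. Under it an aluminium tongue 18 mm wide, top at 24 mm. It moves with the shuttle.
- shuttle (a joint): Shuttle slide in m: 0 = pulled out to the loading place, 0.045 = fully home against the stop, with the vial under the spindle. Moves along the press's +x. Sliding friction about 3 N. Starts at 0 to 0.012.
- press_pad: Black rubber pressure pad, 23 mm across, at the spindle's lower end; origin at the centre of its underside. It does not turn, and gives 1 mm upward for each 50 N. The spindle's thread needs a steady 0.33 N m to turn either way and stays where it is left, under load too; every 10 N between pad and cap adds 0.032 N m to the tightening torque at the knob.
- pad_face (a point): Centre of the pad's underside; 114 mm above the table with the spindle fully raised. The spindle starts up to 1.6 mm lower and can go down 16 mm from the top.
- vial: Amber glass spray vial, 24 mm across, with a white paper label, held in the nest of the shuttle; origin at the centre of its foot, z up. It sits tight in the nest's rubber sleeve with the foot 22 mm above the table, up to 0.5 mm deeper or higher each time, and carries the brass cap. The glass cracks when pad and cap are pressed together with more than 90 N.
- cap_top (a point): Centre of the top of the press-on brass cap (20 mm across, 25 mm high); starts 1.5 to 2.5 mm above its home height. It slides onto the neck with a steady 30 N and stays where it is left; when its liner meets the lip inside, the force climbs steeply: above 45 N it is bottomed. Home is 84 mm above the vial's foot on average, but differs from cap to cap by 2.5 mm either way, unseen.
- pine_tray: Pine tray with compartments, 200 x 158 x 42 mm, left of the press, holding three slim atomisers 80 mm high; origin at the centre of its underside. Leave it alone.
- dropper_a: Dropper bottle, 39 mm across and 102 mm high, black teat, right of the press; origin at the centre of its foot. Leave it alone.
- dropper_b: A second dropper bottle like the first, beside it. Leave it alone.
- beaker: Small glass beaker, 47 mm across and 55 mm high, right of the press; origin at the centre of its foot. Leave it alone.

How it is judged:
By the outcome, as a careful person would: the job done as asked, in the order asked, and still so for the second after the job is handed in, with the robot touching nothing.
It also fails if it takes over 72 s, if anything falls off the work surface, if the arm or the gripper's body presses on something with over 40 N, if the wrist force passes 120 N, or if a joint passes its speed limit or range.

## Robot

A 6-joint arm with a two-finger parallel gripper is mounted at the origin on a cart in front of the work surface, level with it; the furniture and walls round the work are solid. World frame = base frame: x ahead of the robot, y to its left, z up, the work surface at z = 0. Lengths are in m, angles in rad, forces in N, time in s.
With the tool pointing down it reaches from about 0.35 to 0.925 m from the base axis. Payload 6.4 kg.
Tool frame: the origin (TCP) lies at the very end of the fingers, on their centre line; the grasp point (between the pads) lies robot.grip_depth behind it (robot.grip_depth is the distance from the TCP to the grasp point, in m); z points along the fingers, x is the direction in which the jaws open and shut, and the axes are right-handed (so a half turn about z gives the same grasp; the last joint's range is limited). The gripper opens to 94 mm and grips with 3 to 60 N. Pads are 16 mm wide; open, the fingers measure 119 mm over their backs; the gripper's body (75 mm by 177 mm) begins 78 mm behind the grasp point.
Start: joints at [1.027, 0.245, 1.558, -0, 1.339, -0.174], TCP at [0.235, 0.606, 0.205] pointing down, gripper open.
Joint ranges: [-3.13, 3.13], [-1.02, 2.26], [0.13, 2.54], [-0.95, 4.09], [0.21, 2.88], [-2.74, 2.74]. Speed limits (rad/s): [2.57, 2.57, 3.14, 3.14, 3.14, 3.14].

## Interface

Orientations are given as a unit quaternion [w, x, y, z].
In Python, from bench import state, viewer, robot gives the robot as it stands. The module is installed in compiled form; this text tells all that it offers.
- The arm moves only by the tool step_arm, never from a script. Its argument "series" is a list of rows, each a list of 3 entries, a list of its own where there are three numbers: the gripper command: -1 is fully open, 1 is shut, values between are in proportion, then the shift along the tool's x, y, z in mm, then the turn, a rotation vector about the tool's x, y, z in rad. In form: [[jaw, [x, y, z], [ax, ay, az]], ...]. A call has 1 to 12 rows; each row shifts and turns the pose as measured when the row begins, along the tool's axes as they then stand; what a row does not reach is not made up. A row lasts 1/10 s, in which the tool goes at most 50 mm and 8.59 degrees, less where a joint would pass 70% of its speed; a pose out of reach is approached as far as the arm can. A call is refused whole if a number of a shift passes 50 or a number of a turn 0.15, either way. A call with a gripper value outside its range is refused whole. The fingers move at their own pace and stop on an object; "squeeze" is the grip in N (left out, the last holds). Time passes only in rows, so rows that do not move let the fingers close. It gives the time, the measured TCP pose, the force and the opening at its end, in the units of the state.
- state(): the state, without advancing time (a new reading comes with each control period).
- viewer.get_image(name): name is "scene" or "top" or "wrist"; returns the picture (400x640x3 uint8, blue, green, red); there is no depth.
- viewer.camera_model(name): a dict with "vertical_fov" (degrees; the focal length in pixels is half the picture's height over the tangent of half this angle, whatever the lens; pixels are square), "cx", "cy" (the principal point, pixels), "rvec" (rotation vector, rad) and "tvec" (3), from world to camera coordinates, as OpenCV has them. Camera axes: x right, y down, z forward; pixel columns grow to the right and rows downward; lengths in m; the calibration is good to about 2 mm. The wrist camera is an equidistant fisheye: a pixel r from the principal point sees the ray r / f radians off the axis. A picture is of the moment at which its call begins: read the wrist's pose just before it. camera_model takes no time and is no camera call; for the wrist camera it gives the pose at the moment of the call.
- robot.finish_job(): hands the job in, once; it reports no verdict.
Trained networks look in the newest picture that a camera, given by its name, has taken for a name from the list of things; names that differ only in an ending like _2 or _b are one class to them, and where a whole thing is asked for, a point or a joint stands for the part that bears it (a point fixed in the world has none). Each returns a list of dicts, best first, with "confidence" (0 to 1); they miss things now and then, are a little off and sometimes report something else, mostly with a low value. They report only what shows in the picture. A call takes as long as a camera call.
- viewer.spot_in(query, camera): "centre" ([x, y, z] in m, in world coordinates, good to about 4 mm: the middle of the surface that is visible of it).
- viewer.regions_of(query, camera): "pixels" (400x640 bool, what is visible of it).
- viewer.tip_of(query, camera): "centre" ([x, y, z] in m, in world coordinates, good to about 4 mm: a listed point, or the origin of a listed thing).
The state is a dict: "time": time; "joint_pos": joint angles; "qvel": joint speeds; "tau": joint torques, N m; "tcp_pos": TCP position; "eef_rot": TCP orientation; "ft_force": force on the tool from outside, world axes, zero at the start; "ft_torque": the same for the moment, N m; "grip_width": finger opening in m.
Only numpy, scipy, OpenCV 4.12 (cv2) and the standard library are available. Lean on these libraries where they do the work, as an engineer would, in place of code of your own. Each camera call takes 0.05 s, during which the arm holds its last target.

## Working session

There is one attempt and no reset: what is moved stays moved. The work goes in short steps, Python scripts to look and compute and a tool call to move; the robot and the scene stay as the last step left them, time stands still between calls to the robot, and variables do not carry over. Pictures are saved under pics/ and viewed, and the job is handed in when it is done.

Besides the shell and the picture viewer there is one more tool, called after "Emit:" in YAML: its name, and indented under it one key for each argument. step_arm: Moves the arm, as the interface text tells. Its arguments: {"type":"object","properties":{"series":{"type":"array"},"squeeze":{"type":"number"}},"required":["series"]}

```bash
mkdir -p pics; ls
python3 - <<'E'
from bench import state, viewer, robot
import cv2,numpy as np
s=state()
print(s, robot.grip_depth)
for n in ["scene","top","wrist"]:
    cv2.imwrite(f"pics/{n}0.png",viewer.get_image(n))
    m=viewer.camera_model(n);print(n,m)
for q in ["knob_grip","shuttle_handle","press","cap_top","pad_face","pine_tray","dropper_a","beaker","vial"]:
    for c in ["scene","top"]:
        print(q,c,[(np.round(d["centre"],4),round(d["confidence"],2)) for d in viewer.tip_of(q,c)][:3])
print(state()["time"])
E
```

```text
pics
{'time': 0.0, 'joint_pos': array([ 1.02690297e+00,  2.45814162e-01,  1.55896828e+00,  4.65454265e-06,
        1.33866170e+00, -1.74113204e-01]), 'qvel': array([-0.00037769, -0.00104861,  0.0001556 , -0.00140176,  0.00114506,
        0.00134062]), 'tau': array([ 6.48553141e-04, -4.15829873e+01, -3.14607990e+01,  6.85067335e-02,
        3.31609359e-02, -1.51882268e-04]), 'tcp_pos': array([0.23461631, 0.60556493, 0.20436987]), 'eef_rot': array([ 3.80818103e-04,  8.25048570e-01,  5.65061059e-01, -8.43792262e-04]), 'ft_force': array([ 0.40405099, -0.04299946,  0.10839643]), 'ft_torque': array([0.02412271, 0.04844021, 0.00525574]), 'grip_width': 0.09408210123676472} 0.0188
scene {'vertical_fov': 47.38224328443167, 'cx': 313.89946529091617, 'cy': 202.41493331562617, 'rvec': array([ 2.19501176, -0.79501604,  0.37941559]), 'tvec': array([-0.45781117,  0.35037837,  0.90644617])}
top {'vertical_fov': 52.823428413200624, 'cx': 316.40975215716037, 'cy': 196.0760338571815, 'rvec': array([ 2.14768192, -2.20972825,  0.07437256]), 'tvec': array([0.02109888, 0.59899883, 1.08178312])}
wrist {'vert
[... 809 characters left out ...]
array([0.6331, 0.3175, 0.0023]), 0.87)]
pine_tray top [(array([6.359e-01, 3.160e-01, 3.000e-04]), 0.63)]
dropper_a scene [(array([ 0.6144, -0.2506, -0.0022]), 0.95), (array([ 6.930e-01, -2.528e-01, -2.000e-04]), 0.63)]
dropper_a top [(array([ 0.611 , -0.2498,  0.001 ]), 0.53), (array([ 0.695 , -0.2576,  0.0011]), 0.52)]
beaker scene [(array([ 0.5007, -0.2582, -0.0011]), 0.67), (array([ 0.584 , -0.0443, -0.0021]), 0.49), (array([ 6.894e-01, -2.561e-01,  4.000e-04]), 0.48)]
beaker top [(array([ 5.070e-01, -2.599e-01, -2.000e-04]), 0.61)]
vial scene [(array([ 0.55  , -0.0368,  0.026 ]), 0.65)]
vial top [(array([ 0.5811, -0.0464,  0.2015]), 0.62), (array([ 0.5467, -0.0367,  0.0217]), 0.46)]
1.05
```

View pics/scene0.png

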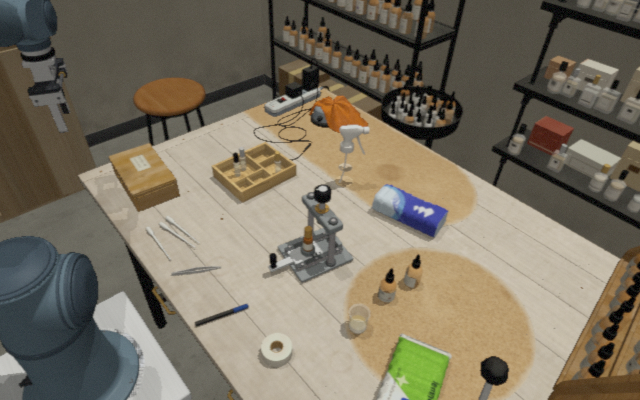

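View pics/top0.png

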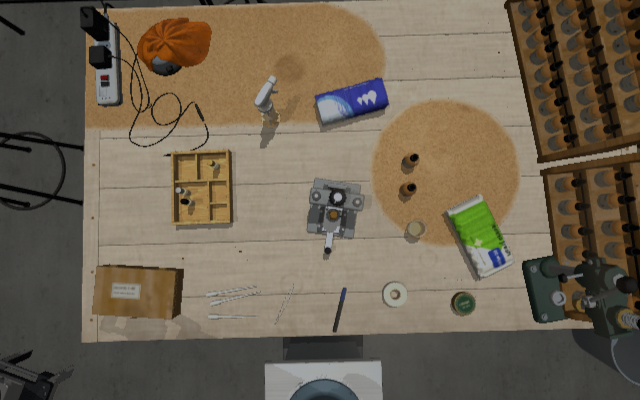

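The scene shows the press around px (325,235), with its handle toward the robot at about (273,262). The top view shows the knob at (337,198) and the handle at (327,250). The tray is well to the left and the bottles and beaker to the right. Next I'll write a helper.

```bash
cat > h.py <<'E'
from bench import state, viewer, robot
import cv2,numpy as np
from scipy.spatial.transform import Rotation as Ro
def R(s): 
    q=s["eef_rot"]; return Ro.from_quat([q[1],q[2],q[3],q[0]])
def goal(p,yaw):
    s=state(); r=R(s)
    x=[np.cos(yaw),np.sin(yaw),0]; z=[0,0,-1]; y=np.cross(z,x)
    g=Ro.from_matrix(np.array([x,y,z]).T)
    print("shift mm",np.round(r.inv().apply(np.array(p)-s["tcp_pos"])*1000,1),"turn",np.round((r.inv()*g).as_rotvec(),4))
    print("world frame: tcp",np.round(s["tcp_pos"],4),"toolx",np.round(r.as_matrix()[:,0],3),"z",np.round(r.as_matrix()[:,2],3))
def cam(n):
    m=viewer.camera_model(n); f=200/np.tan(np.radians(m["vertical_fov"])/2)
    Rm=cv2.Rodrigues(np.array(m["rvec"]))[0]; return m,f,Rm,-Rm.T@np.array(m["tvec"])
def ray(n,u,v,M=None):
    m,f,Rm,c=M or cam(n); a=np.array([u-m["cx"],v-m["cy"]]); 
    if n=="wrist":
        r=np.hypot(*a); th=r/f; d=np.array([*(a/max(r,1e-9)*np.sin(th)),np.cos(th)])
    else: d=np.array([*(a/f),1])
    d=Rm.T@d; return c,d/np.linalg.norm(d)
def atz(n,u,v,z,M=None):
    c,d=ray(n,u,v,M); return c+d*(z-c[2])/d[2]
def tri(rays):
    A=np.zeros((3,3));b=np.zeros(3)
    for c,d in rays:
        P=np.eye(3)-np.outer(d,d);A+=P;b+=P@c
    x=np.linalg.solve(A,b); return x,[np.linalg.norm((np.eye(3)-np.outer(d,d))@(x-c)) for c,d in rays]
def st():
    s=state();print("t",round(s["time"],2),"tcp",np.round(s["tcp_pos"],4),"j",np.round(s["joint_pos"],3),"F",np.round(s["ft_force"],1),"T",np.round(s["ft_torque"],3),"tau6",np.round(s["tau"][5],3),"w",round(s["grip_width"],4),"q",np.round(s["eef_rot"],4))
E
python3 - <<'E'
from h import *
c=cam("wrist"); s=state(); print("cam in tool",R(s).inv().apply(c[3]-s["tcp_pos"]), "camdir",R(s).inv().apply(c[2][2]))
goal([0.40,-0.02,0.28],1.42)
E
```

```text
cam in tool [-0.00105677 -0.06688376 -0.17894437] camdir [-4.67683063e-04  2.34275542e-01  9.72170125e-01]
shift mm [-524.1  380.2  -74.5] turn [ 0.00e+00 -1.00e-04 -2.19e-01]
world frame: tcp [0.2349 0.6061 0.2055] toolx [0.361 0.932 0.   ] z [ 0.  0. -1.]
```

Emit:
step_arm:
  series:
    - [-1,[-40,29,-15],[0,0,0]]
    - [-1,[-40,29,-15],[0,0,0]]
    - [-1,[-40,29,-15],[0,0,0]]
    - [-1,[-40,29,-10],[0,0,0]]
    - [-1,[-40,29,-10],[0,0,0]]
    - [-1,[-40,29,-10],[0,0,0]]
    - [-1,[-40,29,0],[0,0,0]]
    - [-1,[-40,29,0],[0,0,0]]
    - [-1,[-40,29,0],[0,0,0]]
    - [-1,[-40,29,0],[0,0,0]]
    - [-1,[-40,29,0],[0,0,0]]
    - [-1,[-40,29,0],[0,0,0]]

```text
time: 2.25
tcp_pos: [0.3866, 0.0328, 0.2822]
eef_rot: [0.004, 0.821, 0.57, 0.003]
ft_force: [0.6, 0.3, 0.2]
grip_width: 0.094
```

Run:
```python
from h import *
st();goal([0.40,-0.02,0.28],1.42)
```

```text
t 2.25 tcp [0.3866 0.0328 0.2822] j [-2.090e-01 -4.920e-01  2.090e+00 -2.000e-03  1.534e+00 -1.423e+00] F [0.6 0.3 0.2] T [ 0.104 -0.035  0.057] tau6 1.01 w 0.094 q [0.0043 0.8213 0.5704 0.003 ]
shift mm [-44.8  31.    2.5] turn [ 0.0106  0.0011 -0.206 ]
world frame: tcp [0.3866 0.0328 0.2822] toolx [0.349 0.937 0.   ] z [ 0.01  -0.004 -1.   ]
```

Emit:
step_arm:
  series:
    - [-1,[-30,20,0],[0,0,-0.1]]
    - [-1,[-10,8,0],[0,0,-0.1]]
    - [-1,[0,0,0],[0,0,0]]

```text
time: 2.55
tcp_pos: [0.4007, -0.0211, 0.2833]
eef_rot: [0.006, 0.761, 0.648, 0.003]
ft_force: [-0.0, 1.0, -0.3]
grip_width: 0.0937
```

Run:
```python
from h import *
st();im=viewer.get_image("wrist");cv2.imwrite("pics/w1.png",im)
M=cam("wrist")
for q in ["knob_grip","shuttle_handle","press","cap_top","pad_face"]:
    print(q,[(np.round(d["centre"],4),round(d["confidence"],2)) for d in viewer.tip_of(q,"wrist")][:3])
for q in ["shuttle_handle","knob_grip"]:
  for d in viewer.regions_of(q,"wrist")[:2]:
    v,u=np.nonzero(d["pixels"]);print(q,d["confidence"],u.mean(),v.mean(),u.min(),u.max(),v.min(),v.max())
```

```text
t 2.55 tcp [ 0.4007 -0.0211  0.2833] j [-3.360e-01 -4.550e-01  2.063e+00 -1.000e-03  1.521e+00 -1.747e+00] F [-0.   1.  -0.3] T [ 0.    -0.004 -0.047] tau6 -0.534 w 0.0937 q [0.0058 0.7615 0.6482 0.0029]
knob_grip []
shuttle_handle [(array([ 0.5861, -0.0467, -0.0034]), 0.75), (array([ 0.457 , -0.0182,  0.0537]), 0.71)]
press [(array([ 0.5849, -0.0436, -0.0046]), 0.87)]
cap_top [(array([ 0.5492, -0.0413,  0.1074]), 0.48)]
pad_face []
shuttle_handle 0.71 325.712 245.3105 309 341 195 282
knob_grip 0.48 325.5776397515528 339.2422360248447 317 335 333 344
```

View pics/w1.png

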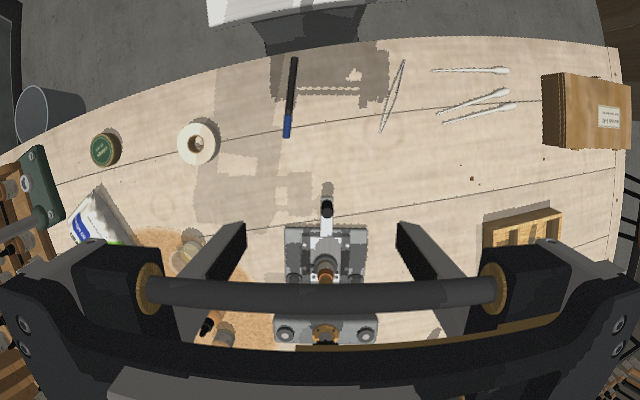

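The wrist view shows the handle top at about (327,208), the tongue below it, and the press base centred near (326,260). The gripper body hides the knob. I'll zoom in.

Run:
```python
from h import *
im=cv2.imread("pics/w1.png")
cv2.imwrite("pics/w1z.png",cv2.resize(im[180:360,260:400],None,fx=4.4,fy=3.3*1.0,interpolation=cv2.INTER_CUBIC) if 0 else cv2.resize(im[185:350,260:400],None,fx=3.6,fy=3.6,interpolation=cv2.INTER_CUBIC))
t=cv2.imread("pics/top0.png"); s=cv2.imread("pics/scene0.png")
a=cv2.resize(t[170:265,295:375],None,fx=5,fy=5,interpolation=cv2.INTER_CUBIC); b=cv2.resize(s[175:285,260:360],None,fx=4,fy=4,interpolation=cv2.INTER_CUBIC)
c=np.zeros((480,800,3),np.uint8);c[:475,:400]=a;c[:440,400:800]=b;cv2.imwrite("pics/ts.png",c)
```

```text
(no output)
```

View pics/w1z.png

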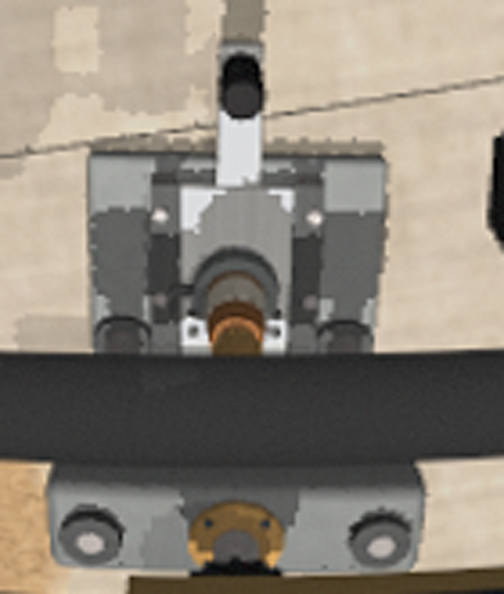

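View pics/ts.png

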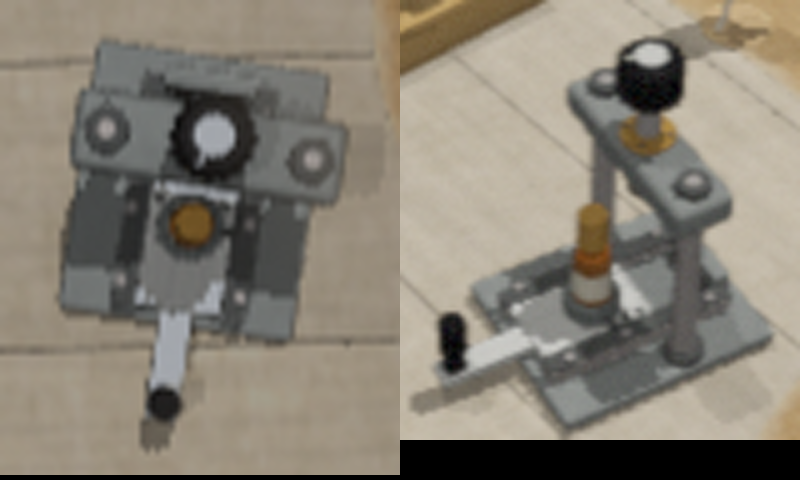

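Run:
```python
from h import *
print("handle",tri([ray("top",327.6,250.6),ray("scene",273,255),ray("wrist",327.2,212.2)]))
print("handle z.064", [atz(n,u,v,.064) for n,u,v in [("top",327.6,250.6),("scene",273,255),("wrist",327.2,212.2)]])
print("knob",tri([ray("top",337.4,197),ray("scene",323,188.3)]), [atz(n,u,v,.214) for n,u,v in [("top",337.4,197),("scene",323,188.3)]])
for n,A,B in [("top",(316.2,195.8),(357.6,202.)),("wrist",(285.6,335),(365.6,335.3)),("scene",(260+204/4,175+80/4),(260+294/4,175+183/4))]:
    a=atz(n,*A,.16);b=atz(n,*B,.16); d=a-b if a[1]>b[1] else b-a
    print(n,a,b,(a+b)/2,np.linalg.norm(d),"press yaw",np.arctan2(-d[0],d[1]))
print(R(state()).as_matrix())
```

```text
handle (array([ 0.45333629, -0.02129349,  0.06222057]), [np.float64(0.0009103526023457282), np.float64(0.0007634017015640847), np.float64(0.0008293960003646603)])
handle z.064 [array([ 0.45254891, -0.02144951,  0.064     ]), array([ 0.45289568, -0.02325731,  0.064     ]), array([ 0.4531991 , -0.02051028,  0.064     ])]
knob (array([ 0.58202603, -0.04530849,  0.21524064]), [np.float64(0.0010260367992040937), np.float64(0.0010260367992040872)]) [array([ 0.58131112, -0.04472248,  0.214     ]), array([ 0.58389095, -0.04479381,  0.214     ])]
top [0.58957636 0.0036011  0.16      ] [ 0.57182048 -0.0951627   0.16      ] [ 0.58069842 -0.0457808   0.16      ] 0.10034719422478514 press yaw -0.17788106718838873
wrist [ 0.57361314 -0.09166183  0.16      ] [0.58971354 0.00571213 0.16      ] [ 0.58166334 -0.04297485  0.16      ] 0.09869605615980548 press yaw -0.16386340467332036
scene [0.58865734 0.00152454 0.16      ] [ 0.57129728 -0.09778145  0.16      ] [ 0.57997731 -0.04812845  0.16      ] 0.10081195739657497 press yaw -0.1730650478768296
[[ 0.15495322  0.98784924  0.011974  ]
 [ 0.98791713 -0.1549038  -0.00495581]
 [-0.00304077  0.01259724 -0.99991603]]
```

Run:
```python
from h import *
goal([0.4532,-0.0213,0.10],1.396)
```

```text
shift mm [  6.2  50.3 183.8] turn [0.0126 0.0029 0.0192]
world frame: tcp [ 0.4003 -0.0187  0.2832] toolx [ 0.155  0.988 -0.003] z [ 0.012 -0.005 -1.   ]
```

Emit:
step_arm:
  series:
    - [-1,[3,25,40],[0.0126,0.003,0.019]]
    - [-1,[3,25,40],[0,0,0]]
    - [-1,[0,0,40],[0,0,0]]
    - [-1,[0,0,40],[0,0,0]]
    - [-1,[0,0,15],[0,0,0]]
    - [-1,[0,0,0],[0,0,0]]

```text
time: 3.55
tcp_pos: [0.4565, -0.0188, 0.107]
eef_rot: [0.005, 0.765, 0.644, 0.003]
ft_force: [-0.7, -0.1, 0.3]
grip_width: 0.0939
```

Run:
```python
from h import *
st();goal([0.4532,-0.0213,0.033],1.396)
im=viewer.get_image("wrist");cv2.imwrite("pics/w2.png",im)
```

```text
t 3.55 tcp [ 0.4565 -0.0188  0.107 ] j [-0.29  -0.109  2.123 -0.     1.117 -1.69 ] F [-0.7 -0.1  0.3] T [ 0.113 -0.002 -0.011] tau6 -0.004 w 0.0939 q [0.0045 0.7649 0.6442 0.0029]
shift mm [-3.  -3.6 74. ] turn [0.0107 0.0013 0.0039]
world frame: tcp [ 0.4565 -0.0188  0.107 ] toolx [ 0.17   0.985 -0.001] z [ 0.01  -0.003 -1.   ]
```

View pics/w2.png

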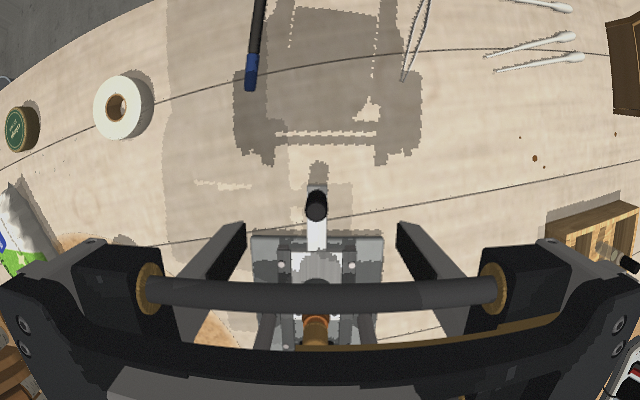

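Handle top is at (317,213), slightly left of the finger centre line at x≈321, which agrees with the 3 mm correction.

Run:
```python
from h import *
print(atz("wrist",316.5,213,.064))
```

```text
[ 0.45565629 -0.02334897  0.064     ]
```

Emit:
step_arm:
  series:
    - [-1,[-3,-4,20],[0.011,0,0.004]]
    - [-1,[0,0,20],[0,0,0]]
    - [-1,[0,0,20],[0,0,0]]
    - [-1,[0,0,10],[0,0,0]]
    - [-1,[0,0,0],[0,0,0]]

```text
time: 4.1
tcp_pos: [0.46, -0.0223, 0.0446]
eef_rot: [0.008, 0.766, 0.643, 0.004]
ft_force: [-0.5, -0.1, 0.4]
grip_width: 0.0942
```

Run:
```python
from h import *
st();goal([0.4532,-0.0213,0.033],1.396)
```

```text
t 4.1 tcp [ 0.46   -0.0223  0.0446] j [-2.940e-01  9.000e-03  2.146e+00 -2.000e-03  9.700e-01 -1.691e+00] F [-0.5 -0.1  0.4] T [0.016 0.    0.007] tau6 -0.001 w 0.0942 q [0.0076 0.7656 0.6433 0.0042]
shift mm [-0.2 -7.1 11.5] turn [0.0171 0.0034 0.0016]
world frame: tcp [ 0.46   -0.0223  0.0446] toolx [ 0.172  0.985 -0.003] z [ 0.016 -0.006 -1.   ]
```

Emit:
step_arm:
  series:
    - [-1,[0,-6,6],[0.017,0.003,0]]
    - [-1,[0,0,4],[0,0,0]]
    - [-1,[0,0,0],[0,0,0]]

```text
time: 4.4
tcp_pos: [0.4564, -0.0217, 0.0371]
eef_rot: [0.002, 0.765, 0.643, 0.001]
ft_force: [-0.3, -0.6, -0.3]
grip_width: 0.094
```

Run:
```python
from h import *
st();goal([0.454,-0.0218,0.033],1.396)
```

```text
t 4.4 tcp [ 0.4564 -0.0217  0.0371] j [-0.296  0.023  2.148 -0.     0.966 -1.694] F [-0.3 -0.6 -0.3] T [ 0.037  0.047 -0.004] tau6 -0.001 w 0.094 q [0.002  0.7655 0.6435 0.0011]
shift mm [-0.5 -2.4  4.1] turn [0.0045 0.0009 0.002 ]
world frame: tcp [ 0.4564 -0.0217  0.0371] toolx [ 0.172  0.985 -0.001] z [ 0.004 -0.002 -1.   ]
```

Emit:
step_arm:
  series:
    - [-1,[0,-2,3],[0.004,0,0]]
    - [1,[0,0,0],[0,0,0]]
    - [1,[0,0,0],[0,0,0]]
    - [1,[0,0,0],[0,0,0]]
    - [1,[0,0,0],[0,0,0]]
    - [1,[0,0,0],[0,0,0]]
    - [1,[0,0,0],[0,0,0]]
    - [1,[0,0,0],[0,0,0]]
  squeeze: 20

```text
time: 5.2
tcp_pos: [0.4553, -0.0217, 0.0351]
eef_rot: [0.001, 0.765, 0.643, 0.0]
ft_force: [0.8, -0.7, 0.1]
grip_width: 0.0412
```

Run:
```python
from h import *
st();goal([0.454,-0.0218,0.033],1.396)
```

```text
t 5.2 tcp [ 0.4553 -0.0217  0.0351] j [-2.970e-01  2.600e-02  2.150e+00 -1.000e-03  9.630e-01 -1.694e+00] F [ 0.8 -0.7  0.1] T [-0.009  0.067  0.007] tau6 -0.0 w 0.0412 q [1.400e-03 7.655e-01 6.435e-01 3.000e-04]
shift mm [-0.3 -1.2  2.1] turn [0.0025 0.0013 0.002 ]
world frame: tcp [ 0.4553 -0.0217  0.0351] toolx [ 0.172  0.985 -0.001] z [ 0.002 -0.002 -1.   ]
```

Emit:
step_arm:
  series:
    - [1,[0,0,0],[0,0,0]]
    - [1,[0,0,0],[0,0,0]]
    - [1,[0,0,0],[0,0,0]]
    - [1,[0,0,0],[0,0,0]]
    - [1,[0,0,0],[0,0,0]]

```text
time: 5.7
tcp_pos: [0.4551, -0.0225, 0.0351]
eef_rot: [0.002, 0.765, 0.644, -0.0]
ft_force: [-0.0, -0.2, 0.5]
grip_width: 0.0179
```

Run:
```python
from h import *
st()
```

```text
t 5.7 tcp [ 0.4551 -0.0225  0.0351] j [-0.297  0.026  2.15  -0.003  0.963 -1.694] F [-0.  -0.2  0.5] T [0.014 0.003 0.016] tau6 0.01 w 0.0179 q [ 1.900e-03  7.653e-01  6.437e-01 -5.000e-04]
```

Emit:
step_arm:
  series:
    - [1,[0,6,0],[0,0,0]]
    - [1,[0,6,0],[0,0,0]]
    - [1,[0,6,0],[0,0,0]]
    - [1,[0,6,0],[0,0,0]]
    - [1,[0,5,0],[0,0,0]]

```text
time: 6.2
tcp_pos: [0.484, -0.0278, 0.035]
eef_rot: [0.0, 0.765, 0.644, -0.002]
ft_force: [-4.4, -1.1, 3.4]
grip_width: 0.0174
```

Run:
```python
from h import *
st()
```

```text
t 6.2 tcp [ 0.484  -0.0278  0.035 ] j [-0.289  0.097  2.074 -0.005  0.972 -1.686] F [-4.4 -1.1  3.4] T [-0.141  0.573  0.032] tau6 -0.023 w 0.0174 q [ 1.000e-04  7.651e-01  6.439e-01 -2.300e-03]
```

Moved 29 mm with about 4 N of friction. I'll continue gently until the stop.

Emit:
step_arm:
  series:
    - [1,[0,4,0],[0,0,0]]
    - [1,[0,3,0],[0,0,0]]

```text
time: 6.4
tcp_pos: [0.4909, -0.029, 0.0349]
eef_rot: [-0.001, 0.765, 0.644, -0.003]
ft_force: [-13.8, 0.2, 15.7]
grip_width: 0.0177
```

Emit:
step_arm:
  series:
    - [1,[0,3,0],[0,0,0]]
    - [1,[0,2,0],[0,0,0]]

```text
time: 6.6
tcp_pos: [0.4917, -0.0291, 0.0346]
eef_rot: [-0.006, 0.765, 0.644, -0.008]
ft_force: [-9.8, 0.1, 10.6]
grip_width: 0.0174
```

Emit:
step_arm:
  series:
    - [1,[0,2,0],[0,0,0]]
    - [1,[0,2,0],[0,0,0]]

```text
time: 6.8
tcp_pos: [0.4921, -0.0292, 0.0344]
eef_rot: [-0.01, 0.764, 0.645, -0.012]
ft_force: [-9.6, -1.3, 9.6]
grip_width: 0.0178
```

Run:
```python
from h import *
st();goal([0.492,-0.0292,0.0344],1.396)
for n in ["top","scene"]:
    im=viewer.get_image(n)
    print(n,[(np.round(d["centre"],4),round(d["confidence"],2)) for q in ["cap_top","vial"] for d in viewer.tip_of(q,n)])
    c=im[170:265,295:375] if n=="top" else im[175:285,260:360]
    cv2.imwrite(f"pics/{n}3.png",cv2.resize(c,None,fx=5,fy=5,interpolation=cv2.INTER_CUBIC))
```

```text
t 6.8 tcp [ 0.4921 -0.0292  0.0344] j [-0.285  0.135  2.035 -0.01   1.003 -1.681] F [-9.6 -1.3  9.6] T [-0.085  1.77  -0.058] tau6 -0.011 w 0.0178 q [-0.0104  0.7642  0.6448 -0.0118]
shift mm [-0.  -0.1 -0. ] turn [-0.0312  0.0047  0.0057]
world frame: tcp [ 0.4921 -0.0292  0.0344] toolx [ 0.168  0.986 -0.005] z [-0.032  0.001 -1.   ]
top []
scene [(array([ 0.5792, -0.0465,  0.1103]), 0.38), (array([ 0.5878, -0.0436,  0.0203]), 0.6)]
```

View pics/scene3.png

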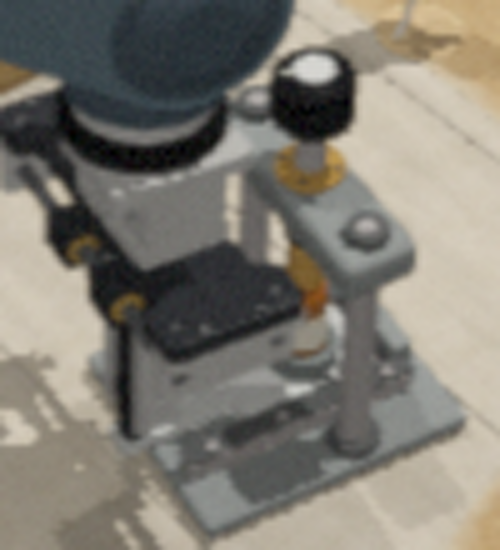

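The vial is in line under the spindle. I'll do one firmer push while taking the tilt out, then release.

Emit:
step_arm:
  series:
    - [1,[0,3,0],[-0.03,0,0]]
    - [1,[0,3,0],[-0.01,0,0]]
    - [1,[0,3,0],[0,0,0]]

```text
time: 7.4
tcp_pos: [0.4926, -0.0293, 0.0343]
eef_rot: [-0.004, 0.763, 0.646, -0.007]
ft_force: [-15.4, -1.4, 15.6]
grip_width: 0.0176
```

Run:
```python
from h import *
st();goal([0.492,-0.0292,0.0344],1.396)
```

```text
t 7.4 tcp [ 0.4926 -0.0293  0.0343] j [-0.285  0.127  2.044 -0.009  0.986 -1.685] F [-15.4  -1.4  15.6] T [ 0.085  2.906 -0.032] tau6 -0.018 w 0.0176 q [-0.0043  0.7634  0.6459 -0.0072]
shift mm [-0.  -0.6 -0.1] turn [-0.0159  0.0055  0.0085]
world frame: tcp [ 0.4926 -0.0293  0.0343] toolx [ 0.165  0.986 -0.005] z [-0.017 -0.003 -1.   ]
```

Emit:
step_arm:
  series:
    - [-0.2,[0,0,0],[0,0,0]]
    - [-0.2,[0,0,0],[0,0,0]]
    - [-0.2,[0,0,0],[0,0,0]]
    - [-0.2,[0,0,0],[0,0,0]]
    - [-0.2,[0,0,0],[0,0,0]]

```text
time: 7.9
tcp_pos: [0.4948, -0.0289, 0.0342]
eef_rot: [-0.003, 0.764, 0.646, -0.005]
ft_force: [0.3, -0.2, 1.3]
grip_width: 0.0538
```

Run:
```python
from h import *
st();goal([0.49,-0.029,0.25],2.1)
```

```text
t 7.9 tcp [ 0.4948 -0.0289  0.0342] j [-0.284  0.128  2.042 -0.006  0.981 -1.685] F [ 0.3 -0.2  1.3] T [ 0.061  0.03  -0.02 ] tau6 -0.001 w 0.0538 q [-0.0028  0.7636  0.6457 -0.0049]
shift mm [  -1.8   -7.  -215.7] turn [-1.15e-02  1.00e-04 -6.96e-01]
world frame: tcp [ 0.4948 -0.0289  0.0342] toolx [ 0.166  0.986 -0.004] z [-0.011 -0.002 -1.   ]
```

Emit:
step_arm:
  series:
    - [-1,[0,-2,-30],[-0.01,0,0]]
    - [-1,[0,-2,-40],[0,0,0]]
    - [-1,[0,-2,-45],[0,0,0]]
    - [-1,[0,0,-50],[0,0,0]]
    - [-1,[0,0,-50],[0,0,0]]
    - [-1,[0,0,-20],[0,0,-0.13]]
    - [-1,[0,0,0],[0,0,-0.13]]
    - [-1,[0,0,0],[0,0,-0.13]]
    - [-1,[0,0,0],[0,0,-0.13]]
    - [-1,[0,0,0],[0,0,-0.13]]
    - [-1,[0,0,0],[0,0,0]]

```text
time: 9.0
tcp_pos: [0.4901, -0.0266, 0.2794]
eef_rot: [0.003, 0.507, 0.862, -0.0]
ft_force: [0.8, -0.1, 0.4]
grip_width: 0.0937
```

Run:
```python
from h import *
st();goal([0.582,-0.045,0.25],2.05)
im=viewer.get_image("wrist");cv2.imwrite("pics/w4.png",im)
print([(np.round(d["centre"],4),round(d["confidence"],2)) for q in ["knob_grip","shuttle_handle","press"] for d in viewer.tip_of(q,"wrist")])
for n in ["scene","top"]:
  cv2.imwrite(f"pics/{n}4.png",viewer.get_image(n))
  print(n,[(q,np.round(d["centre"],4),round(d["confidence"],2)) for q in ["knob_grip","shuttle_handle"] for d in viewer.tip_of(q,n)])
```

```text
t 9.0 tcp [ 0.4901 -0.0266  0.2794] j [-2.850e-01 -1.970e-01  1.873e+00 -2.000e-03  1.460e+00 -2.364e+00] F [ 0.8 -0.1  0.4] T [0.055 0.102 0.01 ] tau6 -0.547 w 0.0937 q [ 2.600e-03  5.065e-01  8.622e-01 -4.000e-04]
shift mm [-60.7  71.3  29.8] turn [0.0021 0.0049 0.0293]
world frame: tcp [ 0.4901 -0.0266  0.2794] toolx [-0.487  0.873 -0.005] z [ 0.004 -0.003 -1.   ]
[(array([ 0.4927, -0.0252,  0.0514]), 0.72), (array([ 0.5836, -0.0441, -0.0037]), 0.77)]
scene [('knob_grip', array([ 0.586 , -0.0508,  0.2071]), 0.78), ('shuttle_handle', array([ 5.831e-01, -4.400e-02,  2.000e-04]), 0.41)]
top [('knob_grip', array([ 0.5841, -0.048 ,  0.2024]), 0.56), ('shuttle_handle', array([ 0.6126, -0.2449, -0.0019]), 0.64)]
```

View pics/w4.png

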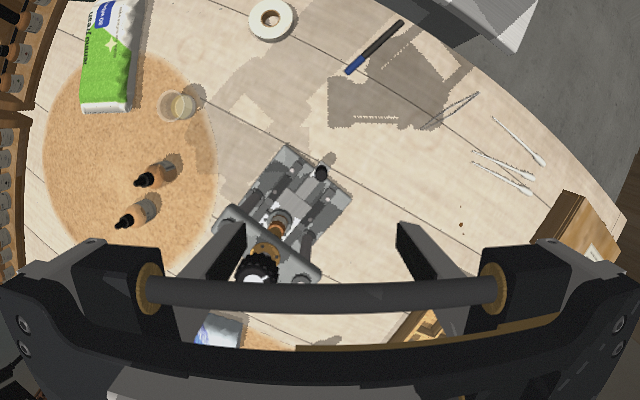

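View pics/scene4.png

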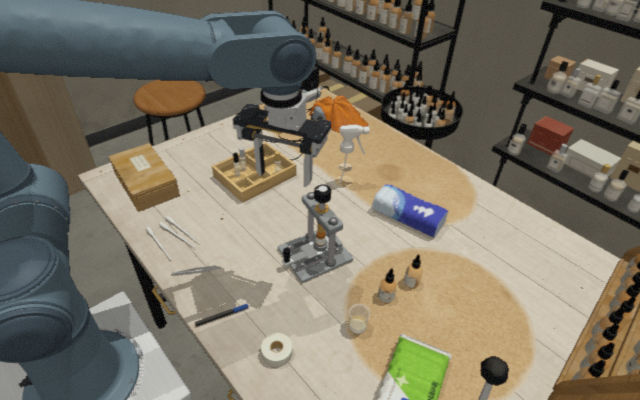

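The shuttle is in, with the handle at (286,255) in the scene view and at (321,173) in the wrist view. The knob shows in the wrist view at (258,270), partly hidden. I'll verify the numbers.

Run:
```python
from h import *
im=cv2.imread("pics/w4.png"); s=cv2.imread("pics/scene4.png"); 
c=np.zeros((480,800,3),np.uint8)
c[:480,:400]=cv2.resize(im[160:280+20,235:335+0+0],None,fx=4,fy=4,interpolation=cv2.INTER_CUBIC)[:480,:400]
c[:440,400:]=cv2.resize(s[175:285,260:360],None,fx=4,fy=4,interpolation=cv2.INTER_CUBIC)
cv2.imwrite("pics/c4.png",c)
M=cam("wrist")
for p in [(0.4884,-0.0285,.064),(0.582,-0.045,.2155)]:
  for n in ["scene"]:
    m,f,Rm,cc=cam(n); q=Rm@(np.array(p)-cc); print(n,m["cx"]+f*q[0]/q[2],m["cy"]+f*q[1]/q[2])
  m,f,Rm,cc=M; q=Rm@(np.array(p)-cc); th=np.arctan2(np.hypot(q[0],q[1]),q[2]); print("wrist",m["cx"]+f*th*q[0]/np.hypot(q[0],q[1]),m["cy"]+f*th*q[1]/np.hypot(q[0],q[1]))
```

```text
scene 286.3126690588974 249.15931720144943
wrist 322.1483708336419 174.90017795021691
scene 322.4482423722238 188.17872823565318
wrist 255.50677485922964 283.8352056173782
```

View pics/c4.png

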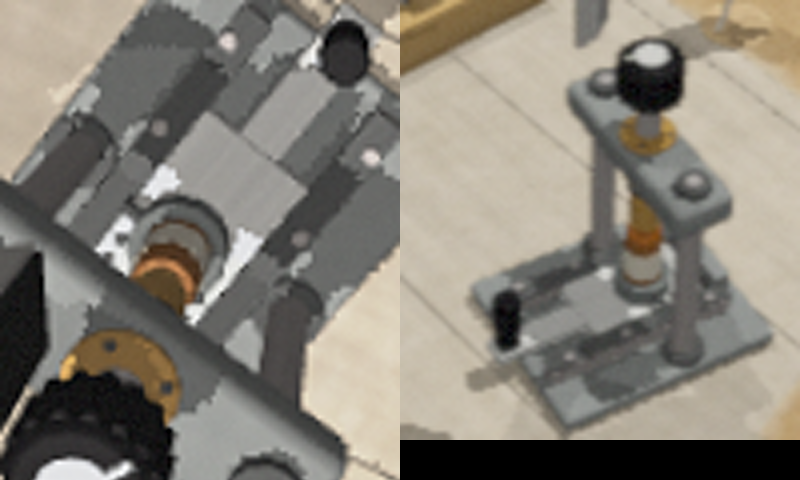

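Emit:
step_arm:
  series:
    - [-1,[-30,35,0],[0,0.005,0.03]]
    - [-1,[-30,35,0],[0,0,0]]
    - [-1,[0,0,10],[0,0,0]]
    - [-1,[0,0,0],[0,0,0]]

```text
time: 9.9
tcp_pos: [0.5808, -0.0463, 0.2663]
eef_rot: [-0.002, 0.521, 0.854, 0.0]
ft_force: [-0.1, -1.1, -0.0]
grip_width: 0.0939
```

Run:
```python
from h import *
st();goal([0.582,-0.0455,0.184],2.05)
im=viewer.get_image("scene");cv2.imwrite("pics/s5.png",cv2.resize(im[100:260,230:400],None,fx=4,fy=3.7,interpolation=cv2.INTER_CUBIC))
```

```text
t 9.9 tcp [ 0.5808 -0.0463  0.2663] j [-2.750e-01  4.500e-02  1.668e+00  1.000e-03  1.431e+00 -2.321e+00] F [-0.1 -1.1 -0. ] T [ 0.033  0.027 -0.032] tau6 0.0 w 0.0939 q [-1.800e-03  5.206e-01  8.538e-01  2.000e-04]
shift mm [-0.1  1.5 82.3] turn [-0.0015 -0.0034 -0.0035]
world frame: tcp [ 0.5808 -0.0463  0.2663] toolx [-0.458  0.889  0.003] z [-0.003  0.002 -1.   ]
```

View pics/s5.png

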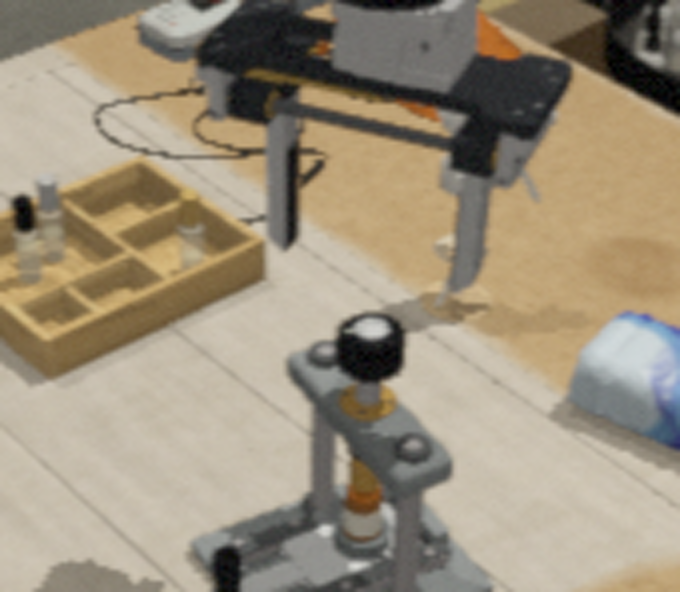

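The open fingers straddle the knob at (370,345) in the crop and are well centred. Lowering now.

Emit:
step_arm:
  series:
    - [-1,[0,1.5,25],[0,0,0]]
    - [-1,[0,0,25],[0,0,0]]
    - [-1,[0,0,20],[0,0,0]]
    - [-1,[0,0,6],[0,0,0]]
    - [-1,[0,0,0],[0,0,0]]

```text
time: 10.45
tcp_pos: [0.5808, -0.0448, 0.1946]
eef_rot: [0.003, 0.52, 0.854, 0.002]
ft_force: [-0.4, -0.7, 0.3]
grip_width: 0.0941
```

Run:
```python
from h import *
st();goal([0.582,-0.0455,0.184],2.05)
```

```text
t 10.45 tcp [ 0.5808 -0.0448  0.1946] j [-2.720e-01  9.400e-02  1.749e+00  1.000e-03  1.292e+00 -2.319e+00] F [-0.4 -0.7  0.3] T [0.104 0.011 0.044] tau6 -0.001 w 0.0941 q [0.003  0.5205 0.8539 0.0016]
shift mm [-1.2  0.7 10.6] turn [ 0.0058  0.0035 -0.0032]
world frame: tcp [ 0.5808 -0.0448  0.1946] toolx [-0.458  0.889 -0.004] z [ 0.007 -0.    -1.   ]
```

Emit:
step_arm:
  series:
    - [-1,[-1,1,9],[0.006,0.003,0]]
    - [-1,[0,0,2],[0,0,0]]
    - [0.4,[0,0,0],[0,0,0]]
    - [0.4,[0,0,0],[0,0,0]]
    - [1,[0,0,0],[0,0,0]]
    - [1,[0,0,0],[0,0,0]]
    - [1,[0,0,0],[0,0,0]]
    - [1,[0,0,0],[0,0,0]]
    - [1,[0,0,0],[0,0,0]]
    - [1,[0,0,0],[0,0,0]]
    - [1,[0,0,0],[0,0,0]]
    - [1,[0,0,0],[0,0,0]]
  squeeze: 40

```text
time: 11.65
tcp_pos: [0.5841, -0.045, 0.1884]
eef_rot: [0.003, 0.52, 0.854, 0.001]
ft_force: [-0.9, 0.7, 1.0]
grip_width: 0.0397
```

Run:
```python
from h import *
st();goal([0.582,-0.0455,0.184],2.05)
```

```text
t 11.65 tcp [ 0.5841 -0.045   0.1884] j [-0.27   0.108  1.746  0.     1.281 -2.318] F [-0.9  0.7  1. ] T [ 0.172  0.095 -0.02 ] tau6 -0.031 w 0.0397 q [0.0033 0.5203 0.8539 0.001 ]
shift mm [ 0.5 -2.1  4.4] turn [ 0.0052  0.0045 -0.0029]
world frame: tcp [ 0.5841 -0.045   0.1884] toolx [-0.458  0.889 -0.005] z [ 0.007 -0.002 -1.   ]
```

Emit:
step_arm:
  series:
    - [1,[0,0,0],[0,0,0]]
    - [1,[0,0,0.3],[0,0,0.1]]
    - [1,[0,0,0.3],[0,0,0.1]]
    - [1,[0,0,0.3],[0,0,0.1]]
  squeeze: 55

```text
time: 12.05
tcp_pos: [0.5842, -0.0455, 0.1874]
eef_rot: [0.004, 0.645, 0.764, 0.001]
ft_force: [-0.6, 0.1, 0.6]
grip_width: 0.0389
```

```bash
cat >> h.py <<'E'
def k():
    s=state(); r=R(s); x=r.as_matrix()[:,0]
    print("t",round(s["time"],2),"yaw",round(np.arctan2(x[1],x[0]),4),"tcp",np.round(s["tcp_pos"]*1000,2),"tilt",np.round(r.as_matrix()[:2,2],3),"j6",round(s["joint_pos"][5],3),"F",np.round(s["ft_force"],1),"Tz",round(s["ft_torque"][2],3),"T",np.round(s["ft_torque"],2),"tau6",round(s["tau"][5],3),"w",round(s["grip_width"],4))
E
python3 -c "
from h import *
k()"
```

```text
t 12.05 yaw 1.7395 tcp [584.21 -45.47 187.4 ] tilt [ 0.007 -0.003] j6 -2.009 F [-0.6  0.1  0.6] Tz 0.32 T [0.14 0.09 0.32] tau6 -0.514 w 0.0389
```

Emit:
step_arm:
  series:
    - [1,[0,0,0.3],[0,0,0.1]]
    - [1,[0,0,0.3],[0,0,0.1]]
    - [1,[0,0,0.3],[0,0,0.1]]

```text
time: 12.35
tcp_pos: [0.5842, -0.046, 0.1864]
eef_rot: [0.004, 0.755, 0.656, 0.001]
ft_force: [-0.6, 1.0, 0.3]
grip_width: 0.0392
```

```bash
python3 -c "
from h import *
k()"
```

```text
t 12.35 yaw 1.4303 tcp [584.23 -45.95 186.44] tilt [ 0.007 -0.005] j6 -1.7 F [-0.6  1.   0.3] Tz 0.374 T [0.07 0.21 0.37] tau6 -0.509 w 0.0392
```

Emit:
step_arm:
  series:
    - [1,[0,0,0.3],[0,0,0.1]]
    - [1,[0,0,0.3],[0,0,0.1]]
    - [1,[0,0,0.3],[0,0,0.1]]

```text
time: 12.65
tcp_pos: [0.5841, -0.0465, 0.1855]
eef_rot: [0.005, 0.847, 0.532, 0.001]
ft_force: [-0.7, 0.3, 1.5]
grip_width: 0.0391
```

```bash
python3 -c "
from h import *
k()"
```

```text
t 12.65 yaw 1.1211 tcp [584.09 -46.47 185.46] tilt [ 0.006 -0.007] j6 -1.39 F [-0.7  0.3  1.5] Tz 0.324 T [0.07 0.26 0.32] tau6 -0.508 w 0.0391
```

Emit:
step_arm:
  series:
    - [1,[0,0,0.3],[0,0,0.1]]
    - [1,[0,0,0.3],[0,0,0.1]]
    - [1,[0,0,0.3],[0,0,0.1]]

```text
time: 12.95
tcp_pos: [0.5838, -0.0469, 0.1845]
eef_rot: [0.005, 0.919, 0.395, 0.0]
ft_force: [0.3, 0.6, 1.2]
grip_width: 0.0392
```

```bash
python3 -c "
from h import *
k()"
```

```text
t 12.95 yaw 0.812 tcp [583.77 -46.92 184.49] tilt [ 0.005 -0.009] j6 -1.08 F [0.3 0.6 1.2] Tz 0.328 T [0.05 0.29 0.33] tau6 -0.507 w 0.0392
```

Emit:
step_arm:
  series:
    - [1,[0,0,0.3],[0,0,0.1]]
    - [1,[0,0,0.3],[0,0,0.1]]

```text
time: 13.15
tcp_pos: [0.5835, -0.0471, 0.1838]
eef_rot: [0.005, 0.954, 0.298, 0.0]
ft_force: [0.4, 0.4, 1.1]
grip_width: 0.039
```

```bash
python3 -c "
from h import *
k()"
```

```text
t 13.15 yaw 0.6061 tcp [583.49 -47.11 183.8 ] tilt [ 0.003 -0.01 ] j6 -0.873 F [0.4 0.4 1.1] Tz 0.351 T [0.03 0.4  0.35] tau6 -0.506 w 0.039
```

Emit:
step_arm:
  series:
    - [1,[0,0,0.3],[0,0,0.1]]
    - [1,[0,0,0.3],[0,0,0.1]]

```text
time: 13.35
tcp_pos: [0.5832, -0.0473, 0.1832]
eef_rot: [0.006, 0.98, 0.199, -0.0]
ft_force: [-0.4, 1.2, 0.6]
grip_width: 0.0391
```

```bash
python3 -c "
from h import *
k()"
```

```text
t 13.35 yaw 0.4001 tcp [583.18 -47.3  183.21] tilt [ 0.002 -0.011] j6 -0.667 F [-0.4  1.2  0.6] Tz 0.39 T [0.14 0.53 0.39] tau6 -0.465 w 0.0391
```

Emit:
step_arm:
  series:
    - [1,[0,0,0.3],[0,0,0.1]]
    - [1,[0,0,0.3],[0,0,0.1]]

```text
time: 13.55
tcp_pos: [0.5828, -0.0474, 0.1827]
eef_rot: [0.006, 0.995, 0.097, -0.0]
ft_force: [-1.0, 0.9, 2.0]
grip_width: 0.0392
```

```bash
python3 -c "
from h import *
k()"
```

```text
t 13.55 yaw 0.1945 tcp [582.83 -47.37 182.69] tilt [ 0.    -0.012] j6 -0.46 F [-1.   0.9  2. ] Tz 0.476 T [0.17 0.55 0.48] tau6 -0.405 w 0.0392
```

Emit:
step_arm:
  series:
    - [1,[0,0,0.3],[0,0,0.1]]
    - [1,[0,0,0.3],[0,0,0.1]]

```text
time: 13.75
tcp_pos: [0.5825, -0.0474, 0.182]
eef_rot: [0.006, 1.0, -0.006, -0.001]
ft_force: [0.7, 0.1, 1.7]
grip_width: 0.0394
```

```bash
python3 -c "
from h import *
k()"
```

```text
t 13.75 yaw -0.0111 tcp [582.47 -47.4  182.05] tilt [-0.001 -0.012] j6 -0.254 F [0.7 0.1 1.7] Tz 0.438 T [0.22 0.56 0.44] tau6 -0.405 w 0.0394
```

Emit:
step_arm:
  series:
    - [1,[0,0,0.3],[0,0,0.1]]

```text
time: 13.85
tcp_pos: [0.5823, -0.0474, 0.1817]
eef_rot: [0.006, 0.998, -0.057, -0.001]
ft_force: [0.4, 1.2, 0.7]
grip_width: 0.0393
```

```bash
python3 -c "
from h import *
k()"
```

```text
t 13.85 yaw -0.114 tcp [582.29 -47.37 181.73] tilt [-0.002 -0.012] j6 -0.151 F [0.4 1.2 0.7] Tz 0.398 T [0.3  0.62 0.4 ] tau6 -0.405 w 0.0393
```

The torque plateau is steady at 30 N, so the cap is sliding.

Emit:
step_arm:
  series:
    - [1,[0,0,0.3],[0,0,0.1]]

```text
time: 13.95
tcp_pos: [0.5821, -0.0473, 0.1814]
eef_rot: [0.006, 0.994, -0.108, -0.001]
ft_force: [1.2, 1.2, 1.1]
grip_width: 0.0393
```

```bash
python3 -c "
from h import *
k()"
```

```text
t 13.95 yaw -0.2169 tcp [582.1  -47.31 181.4 ] tilt [-0.003 -0.012] j6 -0.048 F [1.2 1.2 1.1] Tz 0.465 T [0.35 0.57 0.47] tau6 -0.404 w 0.0393
```

Emit:
step_arm:
  series:
    - [1,[0,0,0.3],[0,0,0.1]]

```text
time: 14.05
tcp_pos: [0.5819, -0.0473, 0.1811]
eef_rot: [0.006, 0.987, -0.159, -0.001]
ft_force: [0.6, 0.8, 2.1]
grip_width: 0.0394
```

```bash
python3 -c "
from h import *
k()"
```

```text
t 14.05 yaw -0.3199 tcp [581.93 -47.27 181.06] tilt [-0.004 -0.012] j6 0.055 F [0.6 0.8 2.1] Tz 0.438 T [0.46 0.6  0.44] tau6 -0.403 w 0.0394
```

Emit:
step_arm:
  series:
    - [1,[0,0,0.3],[0,0,0.1]]

```text
time: 14.15
tcp_pos: [0.5818, -0.0472, 0.1807]
eef_rot: [0.006, 0.978, -0.21, -0.001]
ft_force: [1.5, 0.2, 1.1]
grip_width: 0.0392
```

```bash
python3 -c "
from h import *
k()"
```

```text
t 14.15 yaw -0.4229 tcp [581.76 -47.17 180.7 ] tilt [-0.005 -0.011] j6 0.158 F [1.5 0.2 1.1] Tz 0.417 T [0.46 0.59 0.42] tau6 -0.402 w 0.0392
```

Emit:
step_arm:
  series:
    - [1,[0,0,0.3],[0,0,0.1]]

```text
time: 14.25
tcp_pos: [0.5816, -0.0471, 0.1805]
eef_rot: [0.006, 0.966, -0.26, -0.001]
ft_force: [1.1, -0.4, 2.4]
grip_width: 0.0394
```

```bash
python3 -c "
from h import *
k()"
```

```text
t 14.25 yaw -0.526 tcp [581.61 -47.08 180.46] tilt [-0.006 -0.011] j6 0.261 F [ 1.1 -0.4  2.4] Tz 0.501 T [0.6  0.63 0.5 ] tau6 -0.372 w 0.0394
```

Emit:
step_arm:
  series:
    - [1,[0,0,0.2],[0,0,0.06]]

```text
time: 14.35
tcp_pos: [0.5815, -0.047, 0.1803]
eef_rot: [0.006, 0.957, -0.29, -0.002]
ft_force: [0.2, 0.1, 1.6]
grip_width: 0.0389
```

```bash
python3 -c "
from h import *
k()"
```

```text
t 14.35 yaw -0.588 tcp [581.52 -47.03 180.3 ] tilt [-0.006 -0.011] j6 0.323 F [0.2 0.1 1.6] Tz 0.443 T [0.55 0.55 0.44] tau6 0.117 w 0.0389
```

Emit:
step_arm:
  series:
    - [1,[0,0,0.2],[0,0,0.07]]

```text
time: 14.45
tcp_pos: [0.5815, -0.0469, 0.1801]
eef_rot: [0.006, 0.946, -0.324, -0.002]
ft_force: [0.0, 0.4, 1.1]
grip_width: 0.0394
```

```bash
python3 -c "
from h import *
k()
import time
t=[]
for i in range(4):
    viewer.get_image('top'); t.append(state()['ft_torque'][2])
print(t);k()"
```

```text
t 14.45 yaw -0.6596 tcp [581.45 -46.95 180.12] tilt [-0.007 -0.01 ] j6 0.394 F [0.  0.4 1.1] Tz 0.468 T [0.61 0.53 0.47] tau6 -0.111 w 0.0394
[np.float64(0.2089684467724399), np.float64(0.05166410498014318), np.float64(-0.04074107242405699), np.float64(0.07007624487273069)]
t 14.65 yaw -0.6571 tcp [581.44 -46.94 180.09] tilt [-0.007 -0.01 ] j6 0.391 F [0.  0.2 0.8] Tz 0.07 T [0.65 0.61 0.07] tau6 0.075 w 0.0392
```

Emit:
step_arm:
  series:
    - [1,[0,0,0.1],[0,0,0.04]]

```text
time: 14.75
tcp_pos: [0.5814, -0.0469, 0.18]
eef_rot: [0.006, 0.94, -0.341, -0.002]
ft_force: [0.8, -0.2, 1.4]
grip_width: 0.039
```

```bash
python3 -c "
from h import *
k()"
```

```text
t 14.75 yaw -0.696 tcp [581.39 -46.89 180.02] tilt [-0.007 -0.01 ] j6 0.43 F [ 0.8 -0.2  1.4] Tz 0.519 T [0.66 0.56 0.52] tau6 0.078 w 0.039
```

Bottomed: the torque rise and the winding angle both put it at about 60–67 N. Backing off about 1.5 rad.

Emit:
step_arm:
  series:
    - [1,[0,0,-0.3],[0,0,-0.1]]
    - [1,[0,0,-0.3],[0,0,-0.1]]
    - [1,[0,0,-0.3],[0,0,-0.1]]
    - [1,[0,0,-0.3],[0,0,-0.1]]
    - [1,[0,0,-0.3],[0,0,-0.1]]
    - [1,[0,0,-0.3],[0,0,-0.1]]
    - [1,[0,0,-0.3],[0,0,-0.1]]
    - [1,[0,0,-0.3],[0,0,-0.1]]

```text
time: 15.55
tcp_pos: [0.5828, -0.0474, 0.1823]
eef_rot: [0.004, 0.998, 0.068, -0.002]
ft_force: [0.0, 1.3, 0.9]
grip_width: 0.0393
```

```bash
python3 -c "
from h import *
k()"
```

```text
t 15.55 yaw 0.1354 tcp [582.78 -47.36 182.29] tilt [-0.002 -0.009] j6 -0.403 F [0.  1.3 0.9] Tz -0.317 T [ 0.21  0.19 -0.32] tau6 0.498 w 0.0393
```

Emit:
step_arm:
  series:
    - [1,[0,0,-0.3],[0,0,-0.1]]
    - [1,[0,0,-0.3],[0,0,-0.1]]
    - [1,[0,0,-0.3],[0,0,-0.1]]
    - [1,[0,0,-0.3],[0,0,-0.1]]
    - [1,[0,0,-0.3],[0,0,-0.1]]
    - [1,[0,0,-0.3],[0,0,-0.1]]
    - [1,[0,0,-0.3],[0,0,-0.1]]
    - [1,[0,0,0],[0,0,0]]

```text
time: 16.35
tcp_pos: [0.5838, -0.0468, 0.1846]
eef_rot: [0.004, 0.908, 0.419, -0.001]
ft_force: [-0.7, 1.7, 0.6]
grip_width: 0.0392
```

```bash
python3 -c "
from h import *
k()
im=viewer.get_image('scene');cv2.imwrite('pics/s6.png',cv2.resize(im[170:290,250:370],None,fx=5,fy=5,interpolation=cv2.INTER_CUBIC))"
```

```text
t 16.35 yaw 0.8658 tcp [583.83 -46.78 184.59] tilt [ 0.002 -0.008] j6 -1.134 F [-0.7  1.7  0.6] Tz 0.064 T [0.18 0.24 0.06] tau6 -0.318 w 0.0392
```

View pics/s6.png

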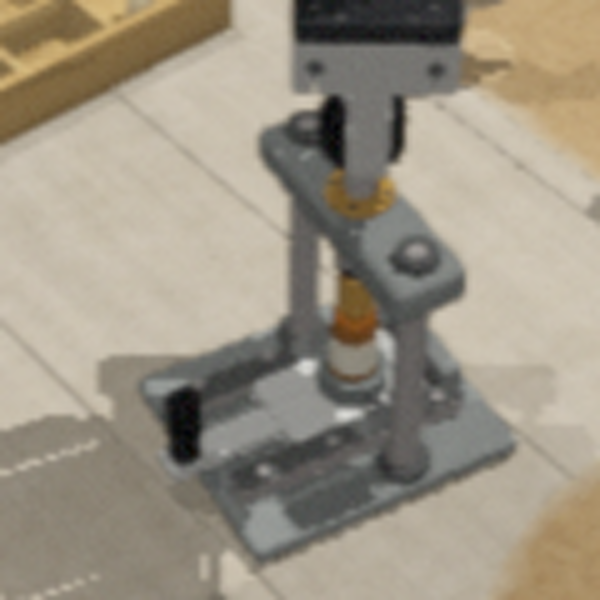

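The knob turned back 1.56 rad (5.0 mm). Less about 1.3 mm of pad springback, the clearance is about 3.6 mm. Letting go.

Emit:
step_arm:
  series:
    - [-1,[0,0,0],[0,0,0]]
    - [-1,[0,0,0],[0,0,0]]
    - [-1,[0,0,0],[0,0,0]]
    - [-1,[0,0,0],[0,0,0]]
    - [-1,[0,0,0],[0,0,0]]
    - [-1,[0,0,0],[0,0,0]]
    - [-1,[0,0,0],[0,0,0]]
    - [-1,[0,0,-20],[0,0,0]]
    - [-1,[0,0,-40],[0,0,0]]
    - [-1,[0,0,-40],[0,0,0]]

```text
time: 17.4
tcp_pos: [0.5802, -0.046, 0.2792]
eef_rot: [0.001, 0.909, 0.417, -0.006]
ft_force: [0.1, -0.6, 0.3]
grip_width: 0.0938
```

```bash
python3 -c "
from h import *
k()"
```

```text
t 17.4 yaw 0.8605 tcp [580.16 -46.05 279.19] tilt [-0.011 -0.007] j6 -1.129 F [ 0.1 -0.6  0.3] Tz 0.022 T [-0.06  0.07  0.02] tau6 -0.002 w 0.0938
```

Emit:
step_arm:
  series:
    - [-1,[-20,-30,-10],[0,0,0]]
    - [-1,[-20,-30,0],[0,0,0]]
    - [-1,[-20,-30,0],[0,0,0]]
    - [-1,[-20,-30,0],[0,0,0]]
    - [-1,[-20,-30,0],[0,0,0]]
    - [-1,[0,0,0],[0,0,0]]

```text
time: 18.0
tcp_pos: [0.3993, -0.0243, 0.298]
eef_rot: [0.006, 0.909, 0.417, -0.0]
ft_force: [0.6, 0.1, -0.4]
grip_width: 0.094
```

```bash
python3 -c "
from h import *
k()
im=viewer.get_image('wrist');cv2.imwrite('pics/w7.png',im)
im=viewer.get_image('scene');cv2.imwrite('pics/s7.png',cv2.resize(im[170:290,250:370],None,fx=5,fy=5,interpolation=cv2.INTER_CUBIC))
for q in ['shuttle_handle','knob_grip','pine_tray','dropper_a','beaker','cap_top','pad_face']:
  print(q,[(np.round(d['centre'],3),round(d['confidence'],2)) for d in viewer.tip_of(q,'scene')][:2])"
```

```text
t 18.0 yaw 0.8605 tcp [399.28 -24.26 297.97] tilt [ 0.005 -0.012] j6 -1.199 F [ 0.6  0.1 -0.4] Tz 0.0 T [-0.05 -0.04  0.  ] tau6 -0.068 w 0.094
shuttle_handle [(array([ 0.49 , -0.031,  0.047]), 0.96)]
knob_grip [(array([ 0.585, -0.049,  0.2  ]), 0.58)]
pine_tray [(array([0.635, 0.318, 0.   ]), 0.68)]
dropper_a [(array([ 0.617, -0.247, -0.001]), 0.9), (array([ 0.691, -0.255, -0.002]), 0.78)]
beaker [(array([ 0.503, -0.259, -0.002]), 0.96)]
cap_top [(array([ 0.58 , -0.048,  0.109]), 0.4)]
pad_face []
```

View pics/s7.png

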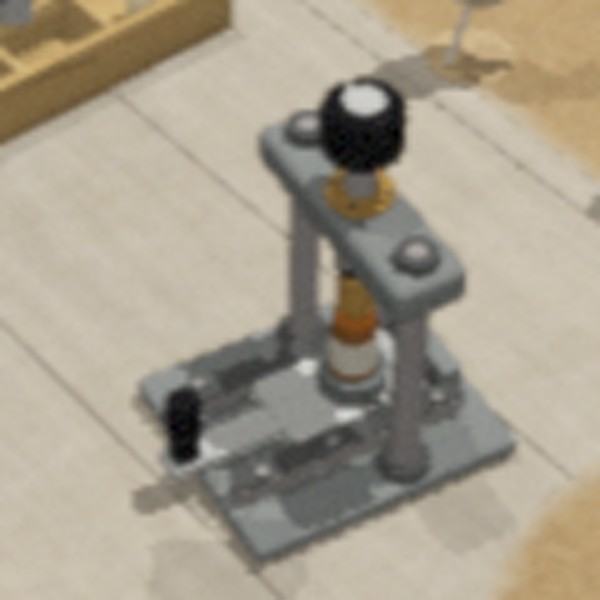

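View pics/w7.png

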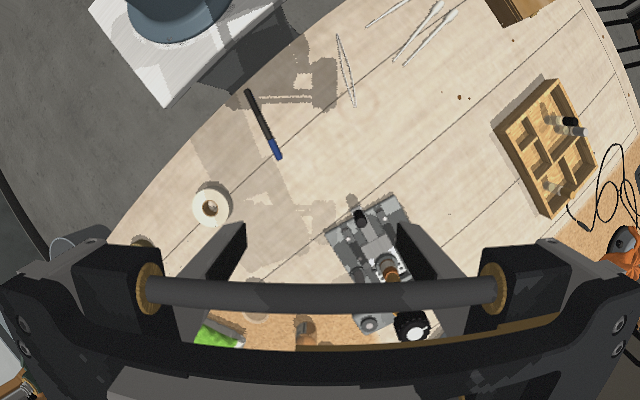

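I'll check for slip by comparing the index mark's net rotation with the tool's net turn of 1.18 rad clockwise.

```bash
python3 -c "
from h import *
im=viewer.get_image('top')
a=cv2.imread('pics/top0.png')[182:212,322:352];b=im[182:212,322:352]
cv2.imwrite('pics/k8.png',cv2.resize(np.hstack([a,b]),None,fx=13,fy=13,interpolation=cv2.INTER_CUBIC))
"
```

```text
(no output)
```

View pics/k8.png

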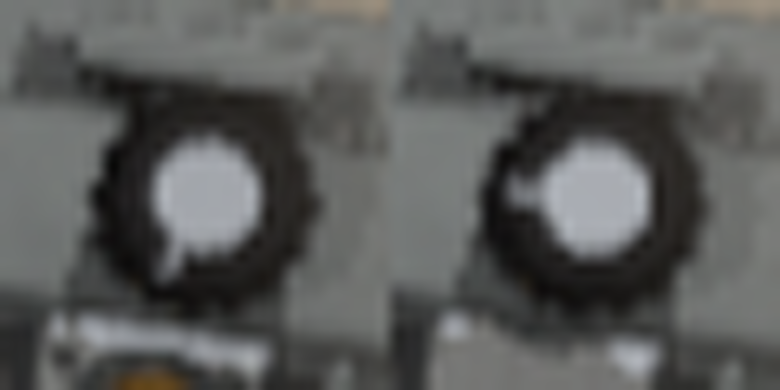

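The mark turned from (172,270) to (520,192), about 66° or 1.16 rad clockwise. That matches the tool's 1.18 rad, so the knob did not slip in the grip. Handing in.

```bash
python3 -c "
from h import *
k(); print(robot.finish_job())"
```

```text
t 18.5 yaw 0.8609 tcp [401.85 -24.91 297.44] tilt [ 0.002 -0.011] j6 -1.199 F [-0.6  0.7 -0.7] Tz 0.006 T [-0.04  0.07  0.01] tau6 -0.0 w 0.0943
the job is handed in; nothing more can be done
None
```

The job is done and handed in at about 18.5 s of the 72 s allowed. The hand-in gives no verdict, so what follows rests on my own measurements.

- **Shuttle:** I gripped the handle and pushed until it stopped hard, at about 15 N. In the scene picture the handle top was within about 1 px of its computed home position. It looked unmoved in the last picture.
- **Pressing the cap:** I turned the knob clockwise 2.74 rad. The torque rose from 0.33 to about 0.43 N m and held there while the cap slid at about 30 N. It then rose to about 0.52 N m as the cap bottomed.
- **Final force:** The torque reading gives about 59 N and the winding angle about 67 N. They differ slightly because the torque reading is noisy by about 10 N. Both are above the 45 N for bottomed and below the 90 N that cracks the glass.
- **Back-off:** I turned the knob back 1.56 rad, about 5.0 mm. Less the pad's springback of about 1.3 mm, the pad should stand about 3.6 mm clear of the cap. This is worked out from the turn; the networks could not see the pad face.
- **Last checks:** The knob's white mark turned a net 66°, against 67.6° for the tool, so the grip did not slip. The tray, dropper bottles and beaker are where they started, to within detector accuracy. The arm is clear of everything with forces near zero.

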